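Dip the oil of the bench vial crimper

ROBOT

A 6-joint arm with a two-finger parallel gripper is mounted at the origin on a cart in front of the work surface, level with it; the furniture and walls round the work are solid. World frame = base frame: x ahead of the robot, y to its left, z up, the work surface at z = 0. Lengths are in m, angles in rad, forces in N, time in s.
With the tool pointing down it reaches from about 0.35 to 0.975 m from the base axis. Payload 4.9 kg.
Tool frame: the origin (TCP) lies between the finger pads, 19 mm behind the fingertips; this is the grasp point; z points along the fingers, y is the line along which they close (so a half turn about z gives the same grasp; the last joint's range is limited). The gripper opens to 85 mm and grips with 20 to 120 N. Pads are 22 mm wide; open, the fingers measure 114 mm over their backs; the gripper's body (76 mm by 85 mm) begins 54 mm behind the grasp point. The pads swing forward as they close: fully open they stand 13 mm farther back than shut.
Start: joints at [-1.288, 0.053, 1.613, -0, 1.476, -0.119], TCP at [0.244, -0.575, 0.25] pointing down, gripper open.
Joint ranges: [-3.01, 3.01], [-1.01, 2.22], [0.06, 2.58], [-1.02, 4.17], [0.09, 2.62], [-3.14, 3.14]. Speed limits (rad/s): [2.57, 2.57, 3.14, 3.14, 3.14, 3.14].

INTERFACE

Orientations are given as a rotation vector (axis times angle).
In Python, from station import ctrl gives the robot as it stands.
- The arm moves only by the tool send_rows, never from a script. Its argument "rows" is a list of rows, each a list of 3 entries, a list of its own where there are three numbers: the finger opening in cm, from 0 to 8.54, then the shift along the tool's x, y, z in cm, then the turn about the tool's z in degrees. A call has 1 to 10 rows; each row shifts and turns the commanded pose from where the row before left it, along the tool's axes as they then stand; what a row does not reach is not made up. A row lasts 1/8 s, in which the tool goes at most 62.5 mm and 10.7 degrees, less where a joint would pass 70% of its speed; a pose out of reach is approached as far as the arm can. A call with a gripper value outside its range is refused whole. The fingers move at their own pace and stop on an object; "newtons" is the grip in N (left out, the last holds). Time passes only in rows, so rows that do not move let the fingers close. It gives the time, the measured TCP pose, the force, the opening and the grip force at its end, in the units of the state.
- ctrl.get_obs(): the state, without advancing time (a new reading comes with each control period).
- ctrl.get_image(name): name is "side" or "top"; returns a dict with "frame" (384x512x3 uint8, red, green, blue), "range_z" (384x512 float32, m along the optical axis (not along the pixel's ray), 0 where there is no reading), "fx", "fy", "cx", "cy" (pixels), "cam_to_world" (4x4, takes a point from camera to world coordinates). Camera axes: x right, y down, z forward; pixel columns grow to the right and rows downward; lengths in m; the calibration is good to about 2 mm. A picture is of the moment at which its call begins.
- ctrl.finish_job(): hands the job in; it is judged then, once.
The state is a dict: "t": time; "q": joint angles; "dq": joint speeds; "effort": joint torques, N m; "tool_pos": TCP position; "tool_rot": TCP orientation; "contact_force": force on the tool from outside, world axes, zero at the start; "wrist_torque": the same for the moment, N m; "opening": finger opening in m; "grip_force": force on a finger pad.
Only numpy, scipy, OpenCV 4.12 (cv2) and the standard library are available. Lean on these libraries where they do the work, as an engineer would, in place of code of your own. Each camera call takes 0.05 s, during which the arm holds its last target. There are 200 camera calls.

TASK

Check the oil in the bench vial crimper: push its release treadle all the way down to the stop and let it come back up, so that the oil runs back to the tank. Then take the wiped dipstick from its stand, lower it into the filler tube of the oil reservoir until its collar rests on the rim, and draw it straight out again, leaving the vials and cartons where they stand. Finish still holding it by its grip, without letting go or putting it down: keep the rod level and clear of everything, its tip over the middle of the kidney dish, so that the oil mark can be read.

Things in the scene. Friction and masses are not known exactly. Their poses are not given: they have to be found in the camera images.
- crimper: bench vial crimper fixed to the table: white housing 165x155 mm, 91 mm high, crimping head on a column at its back up to 345 mm high; an aluminium oil reservoir (72 mm across, 88 mm high) at its right front corner, the treadle in front. Origin on the table under its middle; x points to its back (away from the robot at yaw 0), y to its left; turned by up to 0.25 rad either way
- tube_mouth (a point): centre of the rim of the filler tube, on top of the oil reservoir, 112 mm above the table; the tube is upright, outer rim 31 mm across, flared mouth 23 mm across narrowing within 11 mm to a bore of 13 mm, 90 mm deep below the rim. Axes as the crimper's
- treadle (a joint): angle of the spring release treadle, rad: 0 up at rest, 0.30 fully down on its stop. It springs back by itself; about 1.5 N on the pad starts it and about 7 N holds it at the stop. Its hinge axle lies level across the crimper (along its y), 84 mm behind the pad's middle and 48 mm above the table
- treadle_pad (a point): middle of the top of the treadle's rubber pad (48 mm by 58 mm), 78 mm above the table at rest, about 52 mm at the stop; it moves down and a few mm outward as the treadle goes down. Axes as the crimper's at rest (z up)
- stand: grey plastic holder fixed to the table: round foot 74 mm across with one upright tube 27 mm across and 110 mm high, open at the top (bore 18 mm), in which the dipstick hangs by its collar. Origin on the table under its middle
- dipstick: the loose dipstick, about 50 to 85 g: steel rod 8 mm across and 85 mm long below a steel collar (32 mm across, 6 mm thick), and above the collar a round black grip 17 mm across that ends 68 mm above the collar's underside. Origin on the axis at the underside of the collar; z points along the rod from tip to grip, up while it hangs in the stand
- dipstick_tip (a point): free end of the rod, 85 mm below the collar's underside (pointed: 4 mm across at the end)
- dipstick_grip (a point): middle of the black grip, on the axis, 37 mm above the collar's underside
- dish: bean-shaped steel kidney dish fixed to the table, 170x85 mm, 34 mm high, open at the top. Origin on the table under its middle; x along its length. Dish and stand may change places
- vial_a: glass vial, 26 mm across, 53 mm high, a bystander; origin under its middle
- vial_b: glass vial, 26 mm across, 53 mm high, a bystander; origin under its middle
- vial_c: glass vial, 22 mm across, 47 mm high, a bystander; origin under its middle
- carton: medicine carton, 95x46x28 mm, a bystander; origin under its middle
Not all that is in view belongs to the job. There is more than one size of the stand; the job needs the larger. What is shaped like the dipstick but pink is not meant.

How it is judged:
On the way, in this order (a step that is already met when the one before it is completed fails the run):
1. the treadle is pushed fully down on its stop (value of joint treadle above 0.27 rad), for 0.2 s.
2. with the treadle up again, the dipstick is in the filler tube with its collar resting on the rim (value of joint treadle below 0.05 rad and z of dipstick in the frame of tube_mouth below 0.003 m and horizontal distance between each of dipstick, dipstick_tip and tube_mouth below 0.008 m), for 0.2 s.
3. the dipstick is drawn out, its tip above the rim (z of dipstick_tip in the frame of tube_mouth above 0.005 m), for 0.1 s.
At the end, for the whole second after the job is handed in: the gripper holds the dipstick still by its grip (TCP within 45 mm of the grip's middle), touching neither crimper, stand nor dish, its rod within 10 degrees of level, its tip within 45 mm of the middle of the kidney dish seen from above and 70 to 400 mm above the table; the treadle is up (angle between dipstick's own z axis and vertical between 1.396 and 1.745 rad and horizontal distance between dipstick_tip and dish below 0.045 m and height (world z) of dipstick_tip between 0.07 and 0.4 m and contact force between the fingers and dipstick above 2 N and distance between the grasp point and dipstick_grip below 0.045 m and contact force between dipstick and crimper below 0.2 N and contact force between dipstick and stand below 0.2 N and contact force between dipstick and dish below 0.2 N and linear speed of dipstick below 0.03 m/s and value of joint treadle below 0.05 rad); the arm keeps its last pose, push and grip.
It fails at once if the dipstick's tip comes down to the table top (dropped) (height (world z) of dipstick_tip below 0.012 m).
It fails at once if a vial or the carton is moved by more than 30 mm (distance of any of vial_a, vial_b, vial_c, carton from where it was at the start of the episode above 0.03 m).
It also fails if it takes over 72 s, if anything falls off the work surface, if the arm or the gripper's body presses on something with over 40 N, if the wrist force passes 120 N, or if a joint passes its speed limit or range.

## Working session

There is one attempt and no reset: what is moved stays moved. The work goes in short steps, Python scripts to look and compute and a tool call to move; the robot and the scene stay as the last step left them, time stands still between calls to the robot, and variables do not carry over. Pictures are saved under pics/ and viewed, at most 10 in all, crops included, and the job is handed in when it is done.

Besides the shell and the picture viewer there is one more tool, called after "Call:" as name([rows], argument=value, ...), one row to a line, values as JSON. send_rows: Moves the arm, as the interface text tells. Its arguments: {"type":"object","properties":{"rows":{"type":"array","items":{"type":"array"}},"newtons":{"type":"number"}},"required":["rows"]}

```bash
mkdir -p pics; ls
python3 - <<'E'
from station import ctrl
import cv2,numpy as np
o=ctrl.get_obs();print(o)
for n in("top","side"):
    d=ctrl.get_image(n);np.savez("pics/%s0.npz"%n,**d)
    cv2.imwrite("pics/%s0.png"%n,cv2.resize(d["frame"][:,:,::-1],(800,600),interpolation=cv2.INTER_CUBIC))
    print(n,d["fx"],d["cx"],d["cy"],np.round(d["cam_to_world"],3))
E
```

```text
pics
{'t': 0.0, 'q': array([-1.28797563e+00,  5.33575511e-02,  1.61430833e+00,  1.47585573e-05,
        1.47603209e+00, -1.19017771e-01]), 'dq': array([-0.00037385,  0.00202565, -0.00021049, -0.0015516 ,  0.00019272,
       -0.00115844]), 'effort': array([-4.00331346e-04, -3.93683052e+01, -3.70174956e+01, -1.10913165e-04,
        7.02421035e-03, -4.46780874e-06]), 'tool_pos': array([ 0.24426986, -0.57463846,  0.24875401]), 'tool_rot': array([-3.07633813e+00, -6.26546966e-01,  2.47383867e-04]), 'contact_force': array([-0.30938952, -0.09429817, -0.12755673]), 'wrist_torque': array([ 0.01911528, -0.02667829,  0.00960808]), 'grip_force': 0.0, 'opening': 0.08537095896535635}
top 479.6020194813358 255.08682922617518 194.15783134468307 [[-0.027 -0.98   0.195  0.364]
 [-1.     0.029  0.009 -0.04 ]
 [-0.014 -0.195 -0.981  1.165]
 [ 0.     0.     0.     1.   ]]
side 445.3275736517656 254.77569857460668 196.39857543181245 [[-0.897 -0.282  0.341  0.225]
 [-0.441  0.53  -0.724  0.695]
 [ 0.024 -0.8   -0.599  0.73 ]
 [ 0.     0.     0.     1.   ]]
```

View pics/top0.png

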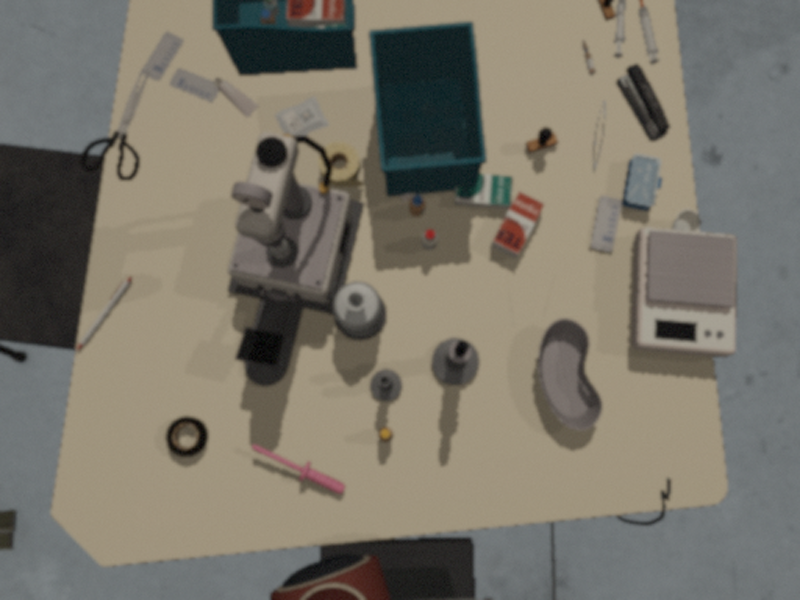

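View pics/side0.png

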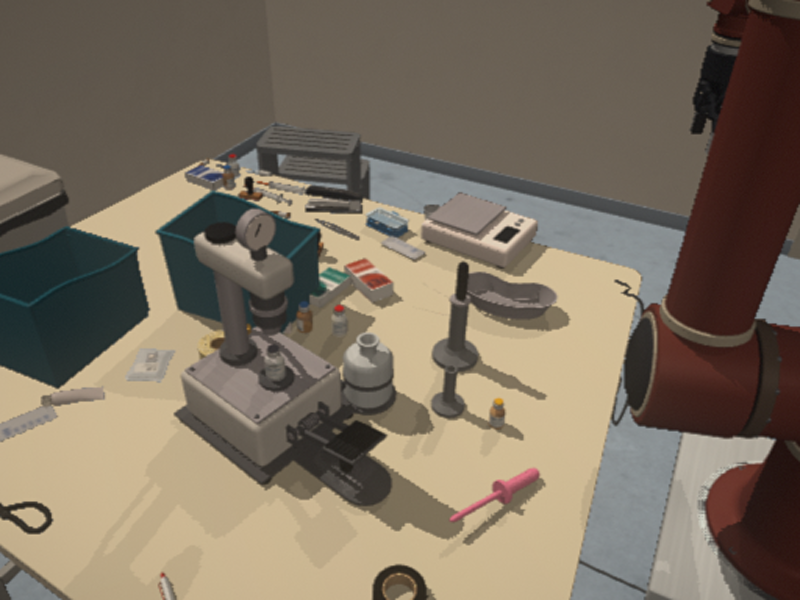

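The top view shows the treadle pad at about (261,346), the filler mouth at (356,299), the dipstick in the larger stand at (460,349) and the dish at (570,375). A vial stands near the robot at (385,434). The pink decoy and the small stand are to be ignored. Next I'll measure these from the depth images.

```bash
cat > h.py <<'E'
import numpy as np
def cloud(d):
    z=d["range_z"];v,u=np.mgrid[:384,:512]
    p=np.stack([(u-d["cx"])/d["fx"]*z,(v-d["cy"])/d["fy"]*z,z,np.ones_like(z)],-1)@d["cam_to_world"].T
    p=p[...,:3].copy();p[z==0]=np.nan;return p
def ray(d,u,v,h):
    T=d["cam_to_world"];r=T[:3,:3]@[(u-d["cx"])/d["fx"],(v-d["cy"])/d["fy"],1]
    return T[:3,3]+r*(h-T[2,3])/r[2]
E
python3 - <<'E'
from h import *
T=dict(np.load("pics/top0.npz"));S=dict(np.load("pics/side0.npz"))
for n,u,v,h in[("pad",261,346,.078),("tube",356,299,.112),("griptop",460,347,.178),("standfoot",456,362,.0),("dish",568,375,.0),("smallstand",385,383,.05),("vialOr",385,433,.05)]:
    print(n,np.round(ray(T,u*.64,v*.64,h),3))
for n,u,v,h in[("pad",357,440,.078),("tube",368,340,.112),("griptop",462,264,.178),("vialOr",498,402,.05)]:
    print("S",n,np.round(ray(S,u*.64,v*.64,h),3))
for n,d in(("T",T),("S",S)):
    P=cloud(d);f=d["frame"].astype(int)
    def near(c,r,lo,hi):
        return (np.hypot(P[...,0]-c[0],P[...,1]-c[1])<r)&(P[...,2]>lo)&(P[...,2]<hi)
    def st(m,t):
        q=P[m]; print(n,t,len(q),np.round(np.median(q,0),3) if len(q) else'',np.round((q.min(0)+q.max(0))/2,3) if len(q) else'',np.round(np.ptp(q,0),3) if len(q) else '')
    def c(u,v,h): return ray(T,u*.64,v*.64,h)
    st(near(c(261,346,.078),.05,.068,.09)&(f.sum(-1)<120),"pad")
    st(near(c(356,299,.112),.03,.104,.12),"tube")
    st(near(c(460,347,.178),.03,.12,.19),"grip")
    st(near(c(460,347,.178),.03,.165,.19),"griptop")
    st(near(c(568,375,.0),.11,.025,.045),"dishrim")
    st(near(c(285,250,.091),.11,.086,.096),"housing")
E
```

```text
pad [0.523 0.173 0.078]
tube [0.583 0.03  0.112]
griptop [ 0.5   -0.111  0.178]
standfoot [ 0.501 -0.117  0.   ]
dish [ 0.476 -0.289  0.   ]
smallstand [ 0.467 -0.007  0.05 ]
vialOr [ 0.393 -0.005  0.05 ]
S pad [0.519 0.179 0.078]
S tube [0.579 0.038 0.112]
S griptop [ 0.503 -0.108  0.178]
S vialOr [0.392 0.006 0.05 ]
T pad 565 [0.521 0.171 0.078] [0.52  0.171 0.078] [0.058 0.067 0.02 ]
T tube 117 [0.583 0.032 0.111] [0.58  0.031 0.11 ] [0.031 0.03  0.013]
T grip 80 [ 0.499 -0.113  0.175] [ 0.504 -0.114  0.151] [0.022 0.018 0.062]
T griptop 55 [ 0.5   -0.114  0.177] [ 0.5   -0.115  0.174] [0.016 0.016 0.015]
T dishrim 455 [ 0.481 -0.302  0.034] [ 0.475 -0.315  0.034] [0.168 0.155 0.019]
T housing 2275 [0.664 0.105 0.091] [0.677 0.133 0.091] [0.181 0.176 0.01 ]
S pad 471 [0.523 0.181 0.078] [0.524 0.181 0.077] [0.056 0.07  0.015]
S tube 104 [0.584 0.034 0.109] [0.582 0.035 0.109] [0.03  0.032 0.009]
S grip 167 [ 0.501 -0.106  0.153] [ 0.502 -0.108  0.15 ] [0.017 0.017 0.057]
S griptop 50 [ 0.501 -0.107  0.172] [ 0.502 -0.109  0.172] [0.015 0.015 0.013]
S dishrim 363 [ 0.473 -0.305  0.03 ] [ 0.474 -0.311  0.033] [0.16  0.159 0.017]
S housing 2506 [0.679 0.156 0.09 ] [0.681 0.135 0.091] [0.184 0.181 0.01 ]
```

Run:
```python
import numpy as np,cv2
T=np.load("pics/top0.npz")["frame"];S=np.load("pics/side0.npz")["frame"]
a=cv2.resize(T[165:285,140:300,::-1],(800,600),interpolation=cv2.INTER_CUBIC);cv2.imwrite("pics/tc.png",a)
```

```text
(no output)
```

View pics/tc.png

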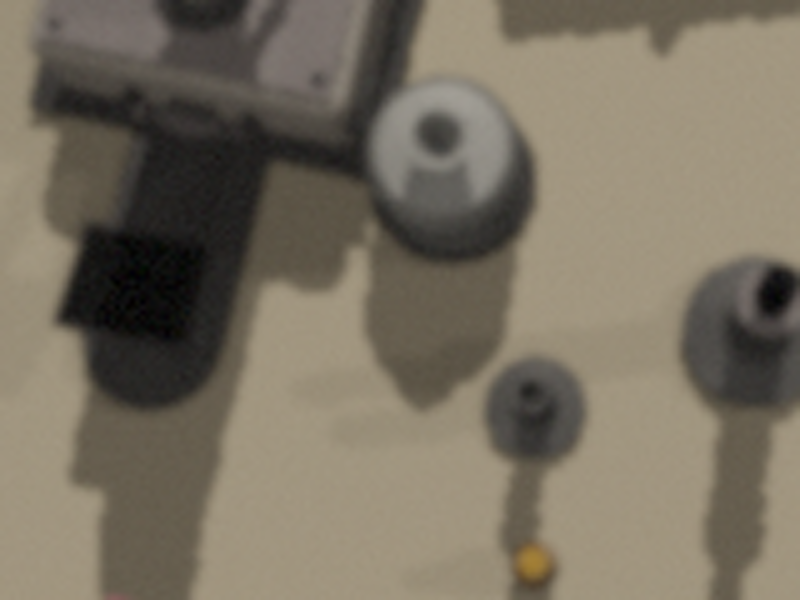

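Call:
send_rows([
  [0, [0, 0, 0], -9.6],
  [0, [0, 0, 0], -9.6],
  [0, [0, 0, 0], -9.6],
  [0, [0, 0, 0], -9.6],
  [0, [0, 0, 0], -9.6],
  [0, [0, 0, 0], -9.6],
  [0, [0, 0, 0], -9.4],
  [0, [0, 0, 0], 0],
])

```text
t: 1.1
tool_pos: [0.2443, -0.5749, 0.2494]
tool_rot: [-2.223, -2.219, -0.001]
contact_force: [1.1, -0.5, -0.0]
opening: 0.0
grip_force: 0.0
```

Run:
```python
from h import *
from scipy.spatial.transform import Rotation as R
from station import ctrl
T=dict(np.load("pics/top0.npz"));S=dict(np.load("pics/side0.npz"))
print("pad",ray(T,166.4,221.6,.078),"tube",ray(T,227.6,191.4,.108),"dish",ray(T,571*.64,374*.64,.034))
for d in(T,S):
    P=cloud(d).reshape(-1,3);P=P[(P[:,2]>.19)&(P[:,0]<.9)&(P[:,0]>.4)&(abs(P[:,1])<.4)]
    r=np.hypot(P[:,0]-.582,P[:,1]-.033);i=r.argmin();print(r[i],P[i], P[:,0].min())
o=ctrl.get_obs();print(o["tool_pos"],R.from_rotvec(o["tool_rot"]).as_matrix().round(3),o["q"],o["opening"])
```

```text
pad [0.5229956  0.17448585 0.078     ] tube [0.58327874 0.03102398 0.108     ] dish [ 0.47374695 -0.28679616  0.034     ]
0.10301535884402051 [0.63247611 0.12280159 0.27165871] 0.6309522120342945
0.10728263714486297 [0.63451772 0.1265492  0.25459083] 0.6316176004681415
[ 0.24433277 -0.57492899  0.24935805] [[ 0.002  1.    -0.   ]
 [ 1.    -0.002  0.001]
 [ 0.001 -0.    -1.   ]] [-1.28800503e+00  5.30610227e-02  1.61360506e+00  5.36853395e-06
  1.47600922e+00 -1.28643594e+00] 4.420129468409654e-05
```

Call:
send_rows([
  [0, [3.75, 1.4, 0], 0],
  [0, [3.75, 1.4, 0], 0],
  [0, [3.75, 1.4, 0], 0],
  [0, [3.75, 1.4, 0], 0],
  [0, [3.75, 1.4, 0], 0],
  [0, [3.75, 1.4, 0], 0],
  [0, [3.75, 1.4, 0], 0],
  [0, [3.75, 1.4, 0], 0],
  [0, [3.75, 1.4, 0], 0],
  [0, [3.75, 1.4, 0], 0],
])

```text
t: 2.35
tool_pos: [0.3845, -0.1988, 0.2499]
tool_rot: [2.225, 2.218, 0.0]
contact_force: [0.8, -0.3, -0.0]
opening: -0.0001
grip_force: 0.0
```

Call:
send_rows([
  [0, [3.75, 1.4, 0], 0],
  [0, [3.75, 1.4, 0], 0],
  [0, [3.75, 1.4, 0], 0],
  [0, [3.75, 1.4, 0], 0],
  [0, [3.75, 1.4, 0], 0],
  [0, [3.75, 1.4, 0], 0],
  [0, [3.75, 1.4, 0], 0],
  [0, [3.75, 1.4, 0], 0],
  [0, [3.75, 1.4, 0], 0],
  [0, [3.75, 1.4, 0], 0],
])

```text
t: 3.6
tool_pos: [0.5243, 0.1762, 0.2498]
tool_rot: [2.224, 2.219, -0.0]
contact_force: [-0.0, -0.7, 0.4]
opening: 0.0003
grip_force: 0.0
```

Call:
send_rows([
  [0, [0, 0, 4], 0],
  [0, [0, 0, 4], 0],
  [0, [0, 0, 4], 0],
  [0, [0, 0, 2.5], 0],
  [0, [0, 0, 0.6], 0],
  [0, [0, 0, 0.6], 0],
  [0, [0, 0, 0.6], 0],
  [0, [0, 0, 0.6], 0],
  [0, [0, 0, 0.6], 0],
  [0, [0, 0, 0], 0],
])

```text
t: 4.85
tool_pos: [0.5241, 0.1754, 0.0752]
tool_rot: [-2.221, -2.221, -0.001]
contact_force: [-3.8, 2.3, 6.1]
opening: 0.0001
grip_force: 3.1
```

Call:
send_rows([
  [0, [0, 0, 0.3], 0],
  [0, [0, 0, 0.2], 0],
  [0, [0, 0, 0.1], 0],
  [0, [0, 0, 0], 0],
])

```text
t: 5.35
tool_pos: [0.5241, 0.1755, 0.0707]
tool_rot: [-2.22, -2.221, 0.0]
contact_force: [-8.0, 0.8, 12.1]
opening: 0.0001
grip_force: 6.7
```

Call:
send_rows([
  [0, [0, 0, 0.2], 0],
  [0, [0, 0, 0], 0],
  [0, [0, 0, 0], 0],
  [0, [0, 0, 0], 0],
])

```text
t: 5.85
tool_pos: [0.5242, 0.1755, 0.0703]
tool_rot: [-2.22, -2.221, 0.001]
contact_force: [-12.1, 1.0, 21.6]
opening: -0.0001
grip_force: 11.3
```

Call:
send_rows([
  [0, [0, 0, -2], 0],
  [0, [0, 0, -4], 0],
  [0, [0, 0, -5], 0],
  [0, [0, 0, -5], 0],
  [0, [0, 0, -4], 0],
  [8.5, [-4, -0.5, 0], 0],
  [8.5, [-5, -0.4, 0], 0],
  [8.5, [-5, -0.4, 0], 0],
  [8.5, [-5, -0.4, 0], 0],
  [8.5, [-5, -0.4, 0], 0],
])

```text
t: 7.1
tool_pos: [0.5029, -0.0669, 0.2669]
tool_rot: [2.22, 2.221, -0.0]
contact_force: [0.1, -0.1, 0.1]
opening: 0.0849
grip_force: 0.0
```

Call:
send_rows([
  [8.5, [-4.6, -0.2, 0], 0],
  [8.5, [0, 0, 0], 0],
])

```text
t: 7.35
tool_pos: [0.5009, -0.1139, 0.2668]
tool_rot: [2.226, 2.216, -0.001]
contact_force: [0.8, 0.1, 0.8]
opening: 0.0853
grip_force: 0.0
```

Run:
```python
from h import *
from station import ctrl
import cv2
o=ctrl.get_obs();print(o["tool_pos"],o["opening"])
d=ctrl.get_image("side");np.savez("pics/side1.npz",**d);P=cloud(d)
f=d["frame"].astype(int)
m=(np.hypot(P[...,0]-.523,P[...,1]-.176)<.05)&(P[...,2]>.04)&(P[...,2]<.09)&(f.sum(-1)<120)
print("pad",np.median(P[m],0),m.sum())
cv2.imwrite("pics/side1.png",cv2.resize(d["frame"][100:340,140:460,::-1],(800,600),interpolation=cv2.INTER_CUBIC))
```

```text
[ 0.50088098 -0.11385288  0.26678524] 0.08529610871253648
pad [0.52294684 0.18046923 0.07803603] 469
```

View pics/side1.png

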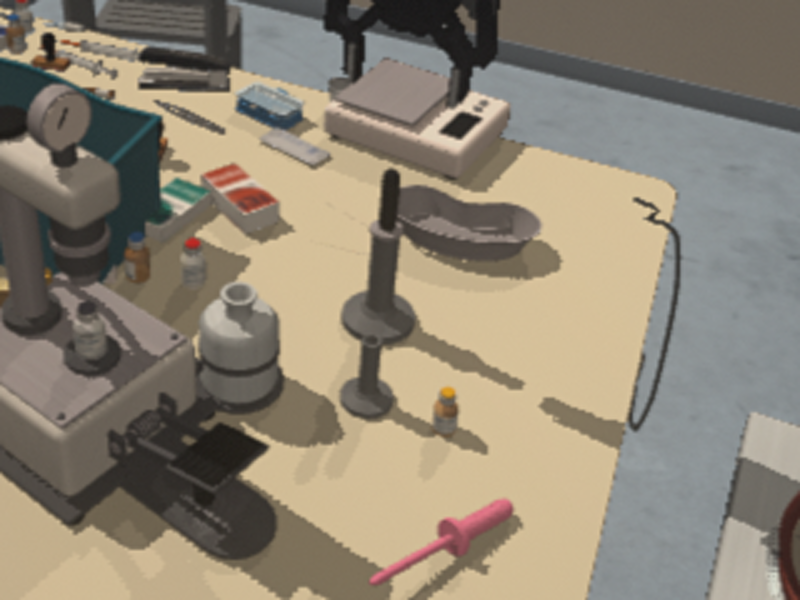

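Call:
send_rows([
  [8.5, [0.1, 0, 3], 0],
  [8.5, [0, 0, 3], 0],
  [8.5, [0, 0, 3], 0],
  [8.5, [0, 0, 2.2], 0],
  [8.5, [0, 0, 0], 0],
  [0, [0, 0, 0], 0],
  [0, [0, 0, 0], 0],
  [0, [0, 0, 0], 0],
  [0, [0, 0, 0], 0],
  [0, [0, 0, 0], 0],
], newtons=50)

```text
t: 8.65
tool_pos: [0.5013, -0.1102, 0.1552]
tool_rot: [2.221, 2.222, 0.0]
contact_force: [0.2, 1.5, 1.2]
opening: 0.0161
grip_force: 48.8
```

Call:
send_rows([
  [0, [0, 0, -2], 0],
  [0, [0, 0, -3], 0],
  [0, [0, 0, -3], 0],
  [0, [0, 0, -3], 0],
  [0, [0, 0, -2], 0],
  [0, [3, 1.7, 0], 0],
  [0, [4, 2.5, 0], 0],
  [0, [4, 2.5, 0], 0],
  [0, [3, 1.5, 0], 0],
  [0, [0, 0, 0], 0],
])

```text
t: 9.9
tool_pos: [0.5835, 0.0316, 0.285]
tool_rot: [-2.217, -2.225, 0.001]
contact_force: [0.2, -0.0, -0.9]
opening: 0.0156
grip_force: 49.0
```

Run:
```python
from h import *
from station import ctrl
import cv2
o=ctrl.get_obs();print(o["tool_pos"],o["opening"],o["contact_force"])
ims=[]
for n in("side","top"):
    d=ctrl.get_image(n);np.savez("pics/%s2.npz"%n,**d);f=d["frame"]
    # project expected TCP / tube
    W=np.linalg.inv(d["cam_to_world"])
    c=W@[.582,.033,.13,1];u=int(d["fx"]*c[0]/c[2]+d["cx"]);v=int(d["fy"]*c[1]/c[2]+d["cy"]);print(n,u,v)
    ims.append(cv2.resize(f[v-60:v+60,u-40:u+40,::-1],(400,600),interpolation=cv2.INTER_CUBIC))
    print("origin",u-40,v-60)
cv2.imwrite("pics/c2.png",np.hstack(ims))
```

```text
[0.58354487 0.03164389 0.28501797] 0.015562940001474084 [ 0.19316687 -0.017989   -0.85211768]
side 235 209
origin 195 149
top 226 189
origin 186 129
```

View pics/c2.png

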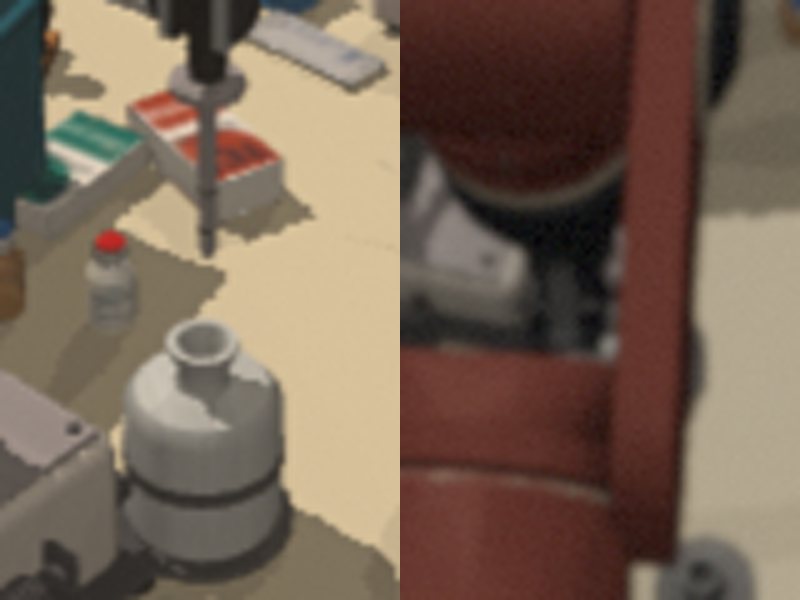

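The side view shows the tip at crop (207,255) and the mouth centre at (203,343). The top view of the rod is blocked by the arm. I'll use the known heights to get the offset.

Run:
```python
from h import *
d=dict(np.load("pics/side2.npz"))
a=ray(d,195+206.5/5-.5,149+256/5-.5,.1548);b=ray(d,195+203/5-.5,149+342/5-.5,.112);print(a,b,b-a)
P=cloud(d);m=(np.hypot(P[...,0]-.582,P[...,1]-.033)<.025)&(P[...,2]>.105)&(P[...,2]<.118);q=P[m];print(q.min(0),q.max(0),m.sum())
vs,us=np.where(m);print(us.min(),us.max(),vs.min(),vs.max())
for v in (170,180,190,196):  # rod columns
    r=d["range_z"][v,225:250];print(v,np.round(r,3)[5:20])
```

```text
[0.58247406 0.03015318 0.1548    ] [0.58124908 0.03582571 0.112     ] [-0.00122498  0.00567253 -0.0428    ]
[0.56648152 0.02040857 0.1050918 ] [0.59736165 0.05158351 0.11384801] 96
228 242 213 223
170 [1.273 1.268 1.275 0.884 0.887 0.885 0.887 0.884 0.886 0.888 1.324 1.325
 1.323 1.323 1.323]
180 [1.238 1.23  1.233 1.228 0.918 0.914 0.913 0.915 1.227 1.229 0.    1.227
 1.229 1.229 1.228]
190 [1.245 1.238 1.239 1.242 0.93  0.926 0.93  0.928 1.219 1.223 1.23  1.23
 1.227 1.231 1.238]
196 [1.218 1.219 1.218 1.219 0.943 0.935 0.938 0.94  1.22  1.218 1.219 1.222
 1.223 1.218 1.222]
```

Call:
send_rows([
  [0, [0.4, 0, 2], 0],
  [0, [0, 0, 1.5], 0],
  [0, [0, 0, 0.8], 0],
  [0, [0, 0, 0.4], 0],
  [0, [0, 0, 0.4], 0],
  [0, [0, 0, 0], 0],
])

```text
t: 10.75
tool_pos: [0.5833, 0.0339, 0.234]
tool_rot: [2.221, 2.222, 0.0]
contact_force: [1.4, 0.5, -1.2]
opening: 0.0151
grip_force: 49.0
```

Run:
```python
from h import *
from station import ctrl
import cv2
o=ctrl.get_obs();print(o["tool_pos"],o["contact_force"])
d=ctrl.get_image("side");np.savez("pics/side3.npz",**d)
cv2.imwrite("pics/c3.png",cv2.resize(d["frame"][170:245,190:290,::-1],(800,600),interpolation=cv2.INTER_CUBIC))
```

```text
[0.58325374 0.03386427 0.23404923] [ 1.38267283  0.50481707 -1.16815324]
```

View pics/c3.png

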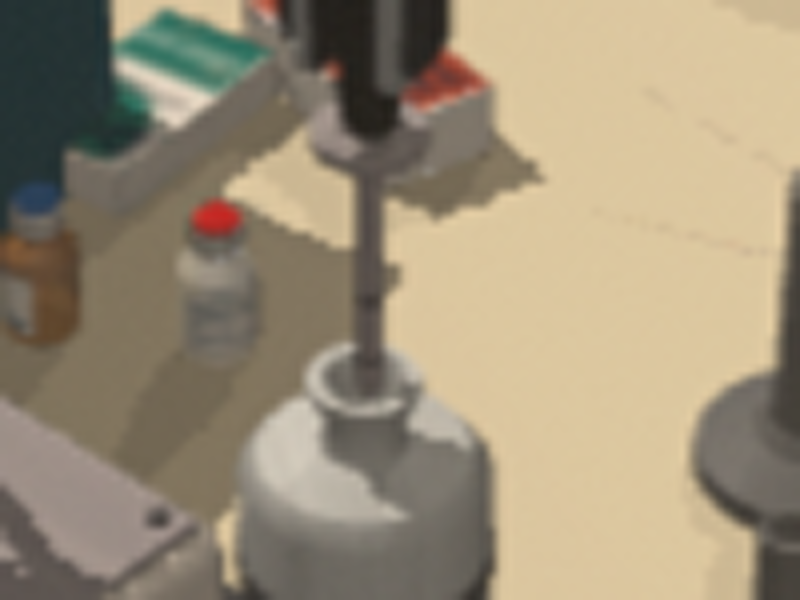

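The tip at (371,365) is inside the mouth, whose centre is about (365,377). I'll correct by 1 mm and go down.

Call:
send_rows([
  [0, [0.1, 0.1, 0.5], 0],
  [0, [0, 0, 0.6], 0],
  [0, [0, 0, 0.6], 0],
  [0, [0, 0, 0.6], 0],
  [0, [0, 0, 0], 0],
])

```text
t: 11.42
tool_pos: [0.5837, 0.0349, 0.21]
tool_rot: [-2.22, -2.221, 0.002]
contact_force: [-0.4, 0.6, 0.1]
opening: 0.0156
grip_force: 49.0
```

Call:
send_rows([
  [0, [0, 0, 1], 0],
  [0, [0, 0, 1], 0],
  [0, [0, 0, 1], 0],
  [0, [0, 0, 1], 0],
  [0, [0, 0, 0.6], 0],
  [0, [0, 0, 0.4], 0],
  [0, [0, 0, 0.2], 0],
  [0, [0, 0, 0], 0],
])

```text
t: 12.42
tool_pos: [0.5843, 0.0349, 0.1591]
tool_rot: [2.221, 2.222, 0.0]
contact_force: [-0.8, 0.2, -0.9]
opening: 0.0157
grip_force: 49.0
```

Call:
send_rows([
  [0, [0, 0, 0.2], 0],
  [0, [0, 0, 0.2], 0],
  [0, [0, 0, 0.1], 0],
  [0, [0, 0, 0], 0],
  [0, [0, 0, 0], 0],
])

```text
t: 13.05
tool_pos: [0.5847, 0.0349, 0.1571]
tool_rot: [2.22, 2.221, 0.001]
contact_force: [-5.3, 0.3, 11.0]
opening: 0.0159
grip_force: 50.3
```

Call:
send_rows([
  [0, [0, 0, 0.1], 0],
  [0, [0, 0, 0], 0],
  [0, [0, 0, 0], 0],
  [0, [0, 0, 0], 0],
])

```text
t: 13.55
tool_pos: [0.5848, 0.0349, 0.1571]
tool_rot: [2.22, 2.221, 0.001]
contact_force: [-8.7, 0.5, 15.6]
opening: 0.0155
grip_force: 50.7
```

Call:
send_rows([
  [0, [0, 0, -1.5], 0],
  [0, [0, 0, -2], 0],
  [0, [0, 0, -2], 0],
  [0, [0, 0, -2], 0],
  [0, [0, 0, -2], 0],
  [0, [0, 0, -2], 0],
  [0, [0, 0, -2], 0],
  [0, [0, 0, 0], 0],
  [0, [0, 0, 0], 0],
])

```text
t: 14.68
tool_pos: [0.5839, 0.0349, 0.2873]
tool_rot: [-2.22, -2.221, 0.001]
contact_force: [0.7, -0.6, -0.3]
opening: 0.0159
grip_force: 49.0
```

Call:
send_rows([
  [0, [-3, -2, 0], 0],
  [0, [-3, -2.2, 0], 0],
  [0, [-3, -2.2, 0], 0],
  [0, [-2.5, -1.9, 0], 0],
  [0, [0, 0, 0], 0],
  [0, [0, 0, 2.5], 0],
  [0, [0, 0, 2.5], 0],
  [0, [0, 0, 2.5], 0],
  [0, [0, 0, 0.7], 0],
  [0, [0, 0, 0], 0],
], newtons=25)

```text
t: 15.92
tool_pos: [0.5012, -0.0797, 0.2055]
tool_rot: [-2.22, -2.222, 0.001]
contact_force: [-0.0, -0.8, -0.4]
opening: 0.016
grip_force: 49.0
```

Call:
send_rows([
  [0, [-1.4, 0, 0], 0],
  [0, [-1.2, 0, 0.1], 0],
  [0, [-1.2, 0, 0.1], 0],
  [0, [0, 0, 0], 0],
], newtons=25)

```text
t: 16.42
tool_pos: [0.5013, -0.1196, 0.2043]
tool_rot: [2.222, 2.219, -0.001]
contact_force: [0.2, 1.2, 0.7]
opening: 0.016
grip_force: 49.9
```

```bash
cat > look.py <<'E'
import sys,cv2
from h import *
from station import ctrl
n,name,u,v,w=sys.argv[1],sys.argv[2],*map(int,sys.argv[3:6])
o=ctrl.get_obs();print(o["tool_pos"],o["contact_force"],o["grip_force"],o["opening"])
d=ctrl.get_image(n);np.savez("pics/%s.npz"%name,**d);h=w*3//4
cv2.imwrite("pics/%s.png"%name,cv2.resize(d["frame"][v:v+h,u:u+w,::-1],(800,600),interpolation=cv2.INTER_CUBIC))
E
python3 look.py side p1 200 100 200
```

```text
[ 0.50131026 -0.11962281  0.20429732] [0.150212   1.16880174 0.66358303] 49.94690716266632 0.015962281536880483
```

View pics/p1.png

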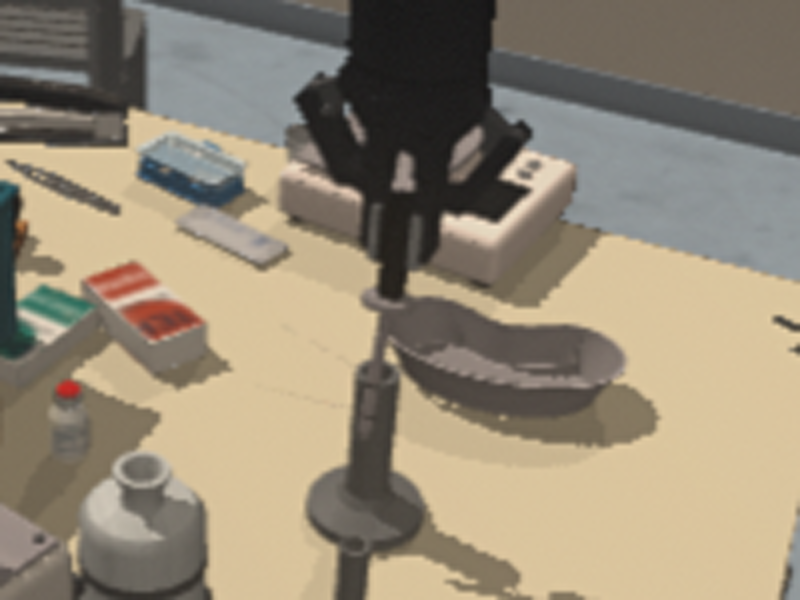

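The rod leans on the stand's rim and is pivoting in the grip as planned. I'll continue the arc.

Call:
send_rows([
  [0, [-1.15, 0, 0.45], 0],
  [0, [-1.15, 0, 0.55], 0],
  [0, [-1.05, 0, 0.65], 0],
  [0, [-1, 0, 0.75], 0],
  [0, [-0.85, 0, 0.9], 0],
  [0, [-0.75, 0, 1], 0],
  [0, [0, 0, 0], 0],
])

```text
t: 17.35
tool_pos: [0.5006, -0.1784, 0.1596]
tool_rot: [-2.221, -2.22, 0.002]
contact_force: [-1.7, 0.8, 2.2]
opening: 0.0156
grip_force: 44.6
```

Call:
send_rows([
  [0, [-0.6, 0, 1.1], 0],
  [0, [-0.4, 0, 1.15], 0],
  [0, [-0.3, 0, 1.2], 0],
  [0, [-0.15, 0, 1.2], 0],
  [0, [0, 0, 0], 0],
])

```text
t: 17.98
tool_pos: [0.5006, -0.1918, 0.1128]
tool_rot: [-2.22, -2.22, 0.001]
contact_force: [-0.9, -0.3, 2.9]
opening: 0.0157
grip_force: 40.8
```

```bash
python3 look.py side p2 200 100 200
```

```text
[ 0.50058302 -0.19182115  0.11284918] [-0.9408952  -0.28262217  2.94555844] 40.76663553714752 0.01573163170288104
```

View pics/p2.png

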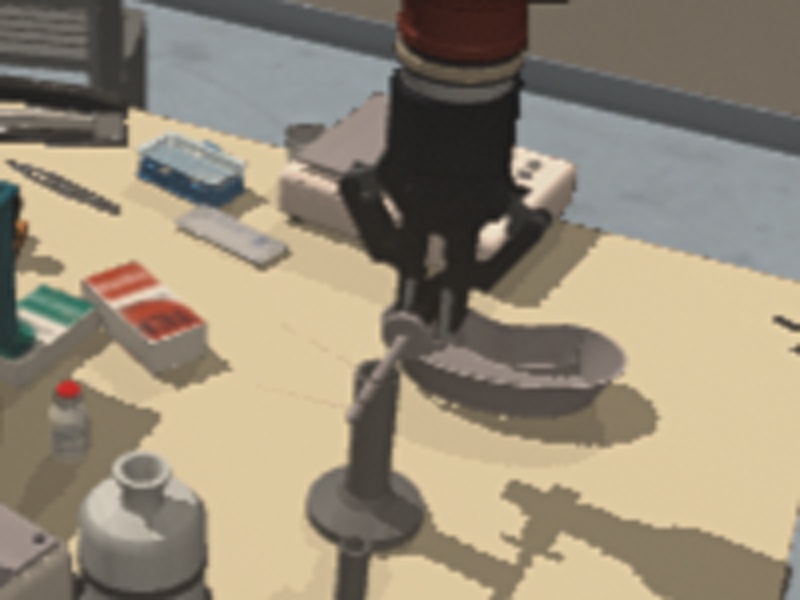

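The rod lies across the stand top, with the collar at (405,328) and the tip at (352,412). I'll measure its tilt from the depth.

```bash
cat > tilt.py <<'E'
import sys
from h import *
d=dict(np.load("pics/%s.npz"%sys.argv[1]));P=cloud(d);tcp=np.array(eval(sys.argv[2]))
# points of the rod: 55..128 mm from TCP along +y, close in x, upper surface
m=(abs(P[...,0]-tcp[0])<.010)&(P[...,1]>tcp[1]+.055)&(P[...,1]<tcp[1]+.145)&(abs(P[...,2]-tcp[2])<.05)
q=P[m];o=np.argsort(q[:,1]);q=q[o];print(np.round(q[::max(1,len(q)//25)],3),len(q))
k=np.polyfit(q[:,1],q[:,2],1);print("slope deg",np.degrees(np.arctan(k[0])),"tip end",q[-1])
E
python3 tilt.py p2 "[.5006,-.1918,.1128]"
```

```text
[[ 0.498 -0.135  0.118]
 [ 0.496 -0.125  0.113]
 [ 0.508 -0.12   0.103]
 [ 0.497 -0.118  0.106]
 [ 0.492 -0.115  0.109]
 [ 0.491 -0.111  0.101]
 [ 0.499 -0.108  0.117]
 [ 0.494 -0.106  0.088]
 [ 0.494 -0.105  0.095]
 [ 0.491 -0.103  0.073]
 [ 0.5   -0.102  0.091]
 [ 0.497 -0.102  0.114]
 [ 0.497 -0.101  0.087]
 [ 0.501 -0.101  0.116]
 [ 0.503 -0.1    0.077]
 [ 0.495 -0.1    0.077]
 [ 0.499 -0.1    0.117]
 [ 0.504 -0.099  0.089]
 [ 0.502 -0.099  0.096]
 [ 0.502 -0.098  0.066]
 [ 0.506 -0.098  0.086]
 [ 0.507 -0.097  0.107]
 [ 0.496 -0.093  0.116]
 [ 0.5   -0.086  0.117]
 [ 0.499 -0.077  0.115]
 [ 0.496 -0.07   0.112]
 [ 0.5   -0.062  0.116]
 [ 0.5   -0.057  0.113]] 217
slope deg 4.799194868998829 tip end [ 0.50043687 -0.05704634  0.11325215]
```

Call:
send_rows([
  [0, [0, 0, 0.4], 0],
  [0, [0, 0, 0], 0],
  [0, [0, 0, -2], 0],
  [0, [0, 0, -3], 0],
  [0, [0, 0, -3], 0],
  [0, [0, 0, -3], 0],
  [0, [0, 0, 0], 0],
], newtons=60)

```text
t: 18.9
tool_pos: [0.5029, -0.1928, 0.2244]
tool_rot: [2.216, 2.217, 0.003]
contact_force: [0.2, 0.9, -1.2]
opening: 0.0153
grip_force: 58.5
```

Call:
send_rows([
  [0, [-2, -0.3, 0], 0],
  [0, [-3, -0.4, 0], 0],
  [0, [-3, -0.4, 0], 0],
  [0, [-3, -0.4, 0], 0],
  [0, [-3, -0.4, 0], 0],
  [0, [-3, -0.3, 0], 0],
  [0, [-3, -0.3, 0], 0],
  [0, [-2.7, -0.2, 0], 0],
  [0, [0, 0, 0], 0],
  [0, [0, 0, 0], 0],
])

```text
t: 20.15
tool_pos: [0.4735, -0.4188, 0.2187]
tool_rot: [-2.22, -2.219, -0.001]
contact_force: [-1.0, 0.1, -0.7]
opening: 0.0151
grip_force: 58.5
```

```bash
python3 look.py side p3 260 60 200; python3 look.py top p4 280 150 200; python3 tilt.py p3 "[.474,-.419,.22]"; python3 tilt.py p4 "[.474,-.419,.22]"|tail -5
```

```text
[ 0.47353453 -0.41878659  0.21872511] [-1.03309347  0.10670657 -0.66630258] 58.47651243209839 0.01511561802245568
[ 0.47384994 -0.41851424  0.21918474] [0.20465272 0.47299358 0.10899034] 58.47471356391907 0.01519473154964771
[[ 0.472 -0.363  0.222]
 [ 0.476 -0.362  0.219]
 [ 0.47  -0.358  0.219]
 [ 0.471 -0.354  0.221]
 [ 0.468 -0.352  0.22 ]
 [ 0.469 -0.347  0.219]
 [ 0.471 -0.344  0.222]
 [ 0.47  -0.342  0.221]
 [ 0.472 -0.337  0.222]
 [ 0.471 -0.337  0.22 ]
 [ 0.475 -0.332  0.218]
 [ 0.469 -0.331  0.217]
 [ 0.471 -0.327  0.218]
 [ 0.47  -0.325  0.217]
 [ 0.474 -0.321  0.218]
 [ 0.471 -0.319  0.219]
 [ 0.469 -0.313  0.22 ]
 [ 0.468 -0.31   0.219]
 [ 0.47  -0.309  0.218]
 [ 0.469 -0.306  0.217]
 [ 0.469 -0.305  0.215]
 [ 0.47  -0.302  0.213]
 [ 0.472 -0.299  0.217]
 [ 0.474 -0.297  0.217]
 [ 0.472 -0.292  0.214]
 [ 0.469 -0.291  0.215]
 [ 0.472 -0.288  0.219]
 [ 0.47  -0.287  0.212]
 [ 0.473 -0.285  0.215]] 58
slope deg -4.694766812570816 tip end [ 0.47173195 -0.28302818  0.21308081]
 [ 0.469 -0.299  0.22 ]
 [ 0.473 -0.296  0.219]
 [ 0.467 -0.293  0.22 ]
 [ 0.469 -0.289  0.221]] 159
slope deg -3.9592726654311603 tip end [ 0.47127731 -0.28823385  0.21842126]
```

View pics/p3.png

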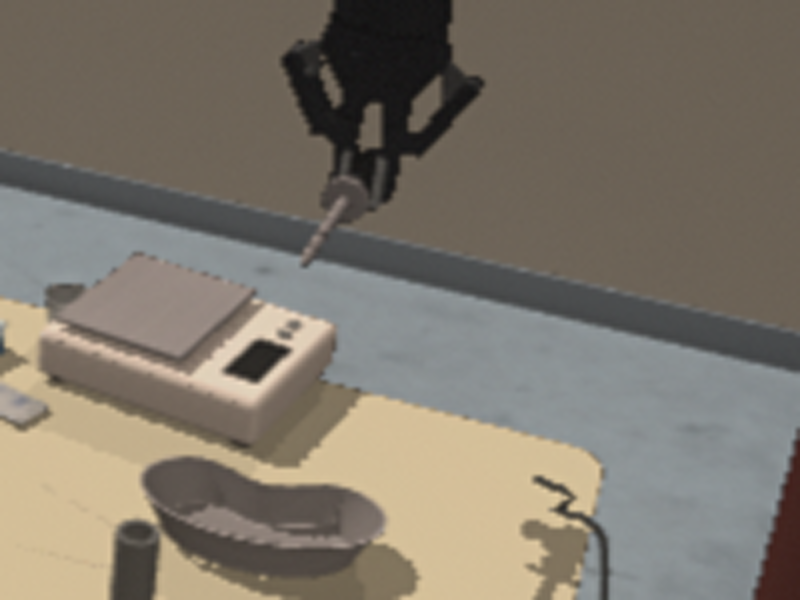

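View pics/p4.png

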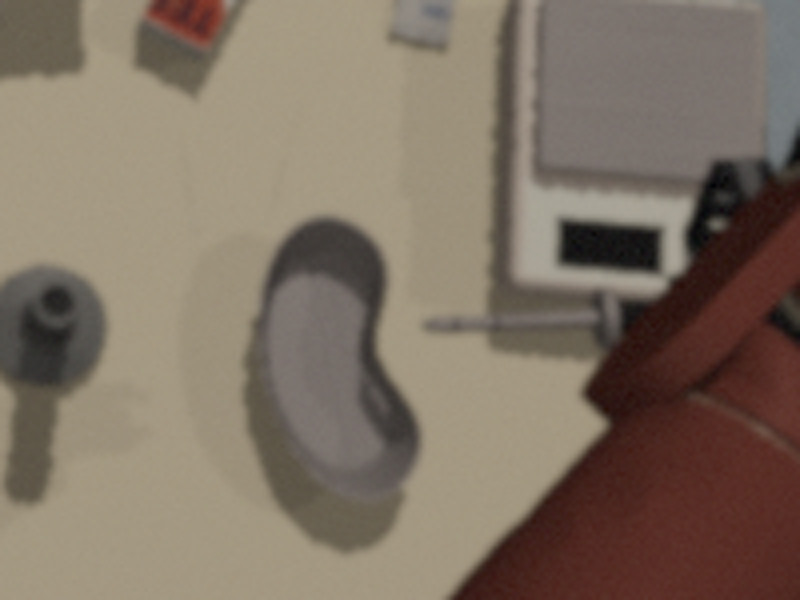

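The tip is level to within about 4°, over the dish middle at (0.471, -0.288) against (0.474, -0.287). It is held at 58 N and clear of everything, so I'm handing in.

```bash
python3 -c "
from station import ctrl
print(ctrl.finish_job())"
```

```text
the job is handed in; nothing more can be done
None
```

I pushed the treadle to its stop and it came back up. I then lowered the dipstick into the filler tube until its collar met the rim and drew it out. The job is handed in with the dipstick held by its grip, about 4° from level, its tip over the middle of the dish; no verdict was shown.

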